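# Clamp a mirror cell, trigger the reading, unclamp

### The arm

A 6-joint arm with a two-finger parallel gripper is mounted at the origin on the work surface. World frame = base frame: x ahead of the robot, y to its left, z up, the work surface at z = 0. Lengths are in m, angles in rad, forces in N, time in s.
With the tool pointing down it reaches from about 0.325 to 0.9 m from the base axis. Payload 6.1 kg.
Tool frame: the origin (TCP) lies midway between the tips of the shut fingers; the grasp point (between the pads) lies 19 mm behind it; z points along the fingers, y is the line along which they close (so a half turn about z gives the same grasp; the last joint's range is limited). The gripper opens to 87 mm and grips with 3 to 60 N. Pads are 19 mm wide; open, the fingers measure 117 mm over their backs; the gripper's body (75 mm by 190 mm) begins 51 mm behind the grasp point.
Start: joints at [1.141, 0.22, 1.526, -0, 1.395, -0.126], TCP at [0.187, 0.596, 0.223] pointing down, gripper open.
Joint ranges: [-2.98, 2.98], [-0.91, 2.08], [0.09, 2.57], [-1.24, 4.39], [0.2, 2.65], [-2.68, 2.68]. Speed limits (rad/s): [2.57, 2.57, 3.01, 3.14, 3.14, 3.14].

### API

Orientations are given as a unit quaternion [w, x, y, z].
In Python, from plant import sensors, viewer, job gives the robot as it stands.
- The arm moves only by the tool step_arm, never from a script. Its argument "deltas" is a list of rows, each an object with "translation": the shift along the tool's x, y, z normalised to -1 to 1, where 1 is 0.025 m, a list of three; "delta_rot": the turn, a rotation vector about the tool's x, y, z normalised to -1 to 1, where 1 is 6 degrees, a list of three; "fingers": the opening, from 0 (shut) to 1 (fully open). A call has exactly 8 rows; each row shifts and turns the commanded pose from where the row before left it, along the tool's axes as they then stand; what a row does not reach is not made up. A row lasts 1/8 s, in which the tool goes at most 62.5 mm and 10.7 degrees, less where a joint would pass 70% of its speed; a pose out of reach is approached as far as the arm can. A call with a number of a shift or a turn outside -1 to 1 is refused whole. A call with a gripper value outside its range is refused whole. The fingers move at their own pace and stop on an object; "grip_force" is the grip in N (left out, the last holds). Time passes only in rows, so rows that do not move let the fingers close, or fill a call up. It gives the time, the measured TCP pose, the force, the opening and the grip force at its end, in the units of the state.
- sensors.observe(): the state, without advancing time (a new reading comes with each control period).
- viewer.capture(name): name is "side" or "top"; returns a dict with "image" (420x560x3 uint8, red, green, blue), "range_z" (420x560 float32, m along the optical axis (not along the pixel's ray), 0 where there is no reading), "fovy" (degrees; the focal length in pixels is half the picture's height over the tangent of half this angle, whatever the lens; pixels are square), "cx", "cy" (the principal point, pixels), "R" (3x3) and "t" (3): a world point X has camera coordinates R X + t. Camera axes: x right, y down, z forward; pixel columns grow to the right and rows downward; lengths in m; the calibration is good to about 2 mm. A picture is of the moment at which its call begins.
- job.finish_job(): hands the job in; it is judged then, once.
The state is a dict: "t": time; "joints": joint angles; "dq": joint speeds; "tau": joint torques, N m; "ee_pos": TCP position; "orientation": TCP orientation; "wrist_force": force on the tool from outside, world axes, zero at the start; "wrist_torque": the same for the moment, N m; "width": finger opening in m; "grasp_force": force on a finger pad.
Only numpy, scipy, OpenCV 4.12 (cv2) and the standard library are available. Lean on these libraries where they do the work, as an engineer would, in place of code of your own. Each camera call takes 0.05 s, during which the arm holds its last target. There are 200 camera calls.

### The job

In the check nest that holds the mirror cell, swing the toggle clamp's handle over centre so the clamp bears on the cell and stays shut when you let go, then press the trigger button on its box to take the reading while it is clamped. Then swing the handle fully back to its open stop and let go, leaving the cell seated in its nest; leave the empty nest's clamp and everything else on the bench where it is.

Things in the scene. Friction and masses are not known exactly. Their poses are not given: they have to be found in the camera images.
- work_nest: The check nest in use: dark steel base plate 292 x 120 x 12 mm fixed to the bench, a steel toggle clamp on its near half, low aluminium rails round the mirror cell on its far half. Origin: on the bench under the handle's pivot; +x from the clamp to the cell, z up; the plate runs from x = -50 to +242 mm.
- work_pivot (a point): The handle's pivot, 75 mm above the nest's origin, axis along the nest's y, between two steel cheeks (up to 84 mm above the bench, 42 mm across). When open, the clamp bar stands nearly upright, 56 mm ahead of this pivot, up to about 160 mm above the bench.
- work_clamp (a joint): Handle angle (rad) of the clamp in use: 0 = open stop, leaning back 1.20 rad from upright, away from the cell; grows as it swings over towards the cell in the nest's x-z plane; 1.30 = dead centre, 1.40 = closed stop. Starts at 0 to 0.25 and stays where left (1 N at the knob); the spring resists the last 0.35 rad before centre, then holds it shut: up to 10 N either way.
- work_knob (a point): Centre of the black ball knob, 36 mm in diameter, on the end of that handle, 135 mm from the pivot; below it a round bar (14 mm, 21 mm over its rubber sleeve). About 124 mm above the bench when open, 209 mm when closed. It can be pinched from above, fingers closing along the nest's y, and turns between the pads as the handle swings.
- work_pad: Rubber-tipped sprung spindle, 18 mm in diameter, at the end of the clamp bar, its axis 131 mm ahead of the handle's pivot when clamped; its origin lies on the bar's pivot, 56 mm ahead of the handle's. When clamped it presses down on the near rim of the cell with about 18 N.
- mirror_cell: Loose aluminium block 100 (x) x 90 (y) x 35 mm, 0.6 kg, with a flush round mirror of 56 mm in its top, lying in the work nest between the rails (1.5 to 2.5 mm of play). Origin: centre of its underside, 12 mm above the bench and 169 mm from the work nest's origin along its +x.
- trigger_box: Grey plastic trigger box 90 x 70 x 30 mm fixed to the bench, with one round push button in the middle of its top; right or left of the nests. Origin: centre of its underside.
- trigger_top (a point): Centre of the top of the black push button (36 mm in diameter, in a steel collar of 52 mm), 52 mm above the bench when up.
- trigger (a joint): Push of the button in m: 0 = up, 0.006 = fully down, straight down; it springs back. Fully down takes 5 N; a push of more than 3.5 mm takes a reading.
- spare_nest: The empty check nest: the same nest and clamp without a cell, to be left alone. Origin and axes as for the work nest.
- spare_knob (a point): Centre of the ball knob of the empty nest's clamp, which stands open.
- lens_case: Bystander: closed lens case 100 x 75 x 38 mm, black below and grey above, on the other side from the trigger box. Origin under its centre.
- blower: Bystander: black rubber dust blower standing upright, 60 mm across, 95 mm high. Origin under its centre.
- driver: Bystander: screwdriver with a black handle, 200 mm long, lying on the bench near the robot. Origin at its middle.
- spanner: Bystander: steel wrench 180 mm long, lying on the bench. Origin at its middle.
- post_holder: Bystander: black post holder with a round foot of 64 mm and a steel post, 102 mm high. Origin under its centre.
- wipes_jar: Bystander: jar, 70 mm in diameter, 90 mm high. Origin under its centre.
Mind the look-alikes: they are no part of the job. Leave any blue look-alike of the mirror_cell alone.

How it is judged:
On the way, in this order (a step that is already met when the one before it is completed fails the run):
1. the clamp is over centre, pressing on the mirror cell, and holds by itself with the gripper off it (value of joint work_clamp above 1.35 rad and contact force between work_pad and mirror_cell above 5 N and contact force between the fingers and anything else below 0.5 N), for 0.2 s.
2. the trigger button is pressed while the cell is clamped (value of joint trigger above 0.0035 m and value of joint work_clamp above 1.35 rad and contact force between work_pad and mirror_cell above 5 N), for 0.05 s.
3. the clamp handle is swung back open (value of joint work_clamp below 0.15 rad), for 0.2 s.
At the end, for the whole second after the job is handed in: The work clamp's handle rests at its open stop (within 0.15 rad), the trigger button is up (under 2 mm), and the mirror cell lies at rest and flat (within 0.04 rad, under 3 mm lifted) between the rails of its nest (within 5 mm of its place both ways) (value of joint work_clamp below 0.15 rad and velocity of joint work_clamp between -0.1 and 0.1 rad/s and value of joint trigger below 0.002 m and x of mirror_cell in the frame of work_nest between 0.164 and 0.174 m and y of mirror_cell in the frame of work_nest between -0.005 and 0.005 m and height (world z) of mirror_cell below 0.015 m and angle between mirror_cell's own z axis and vertical below 0.04 rad and linear speed of mirror_cell below 0.02 m/s); the robot touches nothing.
It fails at once if the mirror cell is lifted or shoved out of its seat (over 10 mm) (distance of mirror_cell from where it was at the start of the episode above 0.01 m).
It fails at once if the empty nest's clamp is worked (its knob moved over 30 mm) (distance of spare_knob from where it was at the start of the episode above 0.03 m).
It fails at once if a bystander is moved by more than 30 mm (distance of any of lens_case, blower, driver, spanner, post_holder, wipes_jar from where it was at the start of the episode above 0.03 m).
It also fails if it takes over 70 s, if anything falls off the work surface, if the arm or the gripper's body presses on something with over 40 N, if the wrist force passes 120 N, or if a joint passes its speed limit or range.

## Working session

There is one attempt and no reset: what is moved stays moved. The work goes in short steps, Python scripts to look and compute and a tool call to move; the robot and the scene stay as the last step left them, time stands still between calls to the robot, and variables do not carry over. Pictures are saved under pics/ and viewed, at most 10 in all, crops included, and the job is handed in when it is done.

Besides the shell and the picture viewer there is one more tool, called after "Emit:" as name(argument=value, ...), one argument or row to a line, values as JSON. step_arm: Moves the arm, as the interface text tells. Its arguments: {"type":"object","properties":{"deltas":{"type":"array","items":{"type":"object","properties":{"translation":{"type":"array","items":{"type":"number","minimum":-1,"maximum":1}},"delta_rot":{"type":"array","items":{"type":"number","minimum":-1,"maximum":1}},"fingers":{"type":"number"}}}},"grip_force":{"type":"number"}},"required":["deltas"]}

```bash
mkdir -p pics; cat > h.py <<'E'
import numpy as np, cv2, pickle
from plant import sensors, viewer, job
def cap(n,tag):
    c=viewer.capture(n); pickle.dump(c,open(f'pics/{tag}.pkl','wb'))
    cv2.imwrite(f'pics/{tag}.png',cv2.cvtColor(np.array(c['image']),cv2.COLOR_RGB2BGR)); return c
def load(tag): return pickle.load(open(f'pics/{tag}.pkl','rb'))
def cam(c):
    f=c['image'].shape[0]/2/np.tan(np.radians(c['fovy'])/2); return f,np.array(c['R']),np.array(c['t'])
def world(c,u,v,z=None):
    f,R,t=cam(c); d=np.array([(u-c['cx'])/f,(v-c['cy'])/f,1.])
    if z is None: return R.T@(d*c['range_z'][int(round(v)),int(round(u))]-t)
    o=-R.T@t; w=R.T@d; return o+w*(z-o[2])/w[2]
def cloud(c):
    f,R,t=cam(c); v,u=np.mgrid[:420,:560]; Z=c['range_z']
    P=np.stack([(u-c['cx'])/f*Z,(v-c['cy'])/f*Z,Z],-1); W=(P-t)@R; W[Z<=0]=np.nan; return W
E
python3 - <<'E'
from h import *
for n in('top','side'):
    c=cap(n,n+'0'); f,R,t=cam(c); print(n,f,c['cx'],c['cy'],-R.T@t,R.round(3).tolist())
print(sensors.observe())
E
```

```text
top 381.3937714385243 285.9577279767908 208.2965517130501 [ 0.47032182 -0.00731193  1.21103747] [[0.017, -1.0, 0.014], [-0.998, -0.018, -0.055], [0.055, -0.013, -0.998]]
side 546.2235276507867 275.8147504509846 214.97231092271846 [-0.07615491 -1.0303468   0.83534046] [[0.857, -0.516, -0.008], [-0.28, -0.453, -0.846], [0.433, 0.728, -0.532]]
{'t': 0.1, 'joints': array([ 1.14090764e+00,  2.21162331e-01,  1.52749111e+00,  3.73835530e-05,
        1.39470709e+00, -1.26108327e-01]), 'dq': array([ 0.00066258, -0.00083044, -0.002225  , -0.00069936,  0.00011701,
        0.00222662]), 'tau': array([ 6.38235160e-04, -4.95947206e+01, -3.88518584e+01,  7.01166247e-02,
        5.14569436e-02, -5.26369058e-05]), 'ee_pos': array([0.18671803, 0.59587253, 0.22154028]), 'orientation': array([-2.60274278e-04,  1.51310014e-01,  9.88485962e-01, -8.44952560e-04]), 'wrist_force': array([-0.08882216, -0.3047834 ,  0.17747745]), 'wrist_torque': array([-0.00129852,  0.00026427,  0.01296107]), 'grasp_force': 0.0, 'width': 0.0865279258744864}
```

View pics/top0.png

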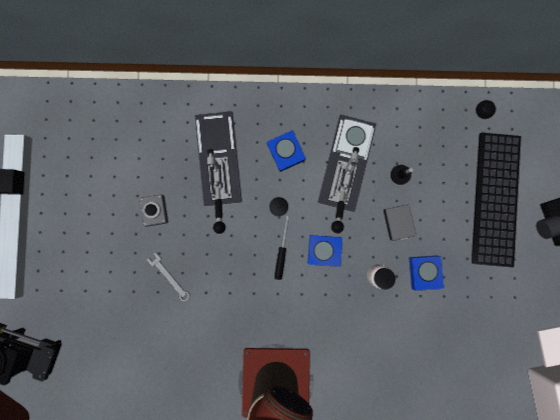

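View pics/side0.png

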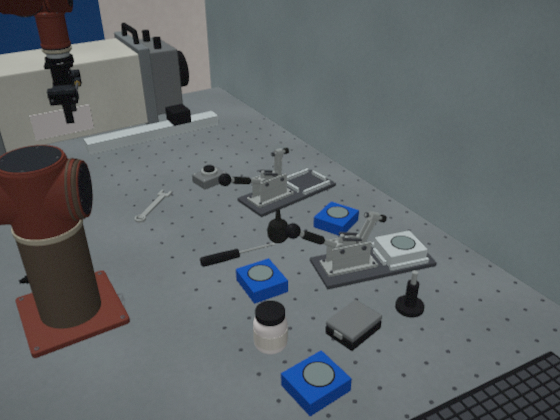

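The top picture shows the work nest on the right: its cell is at (356,136), its knob at (338,227). The empty nest is on the left with its knob at (219,227), and the trigger button is at (151,210). The side picture agrees, with the work knob at about (293,231).

```bash
python3 - <<'E'
from h import *
c=load('top0'); W=cloud(c); im=c['image'].astype(int)
def reg(u0,u1,v0,v1): 
    m=np.zeros((420,560),bool); m[v0:v1,u0:u1]=1; return m
# cell top z~.047
m=reg(325,390,105,165)&(abs(W[...,2]-.047)<.006)&(im.sum(-1)>0)
def rect(m):
    p=W[m][:,:2]; r=cv2.minAreaRect((p*1000).astype(np.float32)); return r,W[m][:,2].mean(),m.sum()
print('cell',rect(m))
m=reg(310,385,105,220)&(W[...,2]>.006)&(W[...,2]<.05); 
print('plate',rect(m))
for n,(u,v),z in (('knob',(338,227),.124),('sparek',(219,227),.124),('btn',(151,210),.052)):
    print(n,world(c,u,v,z),W[v,u])
    R=reg(u-10,u+11,v-10,v+11)
    if z>.1: k=R&(W[...,2]>.105)&(im.max(-1)<60)
    else: k=R&(W[...,2]>.045)&(im.max(-1)<70)
    print(k.sum(), np.nanmean(W[k],0), np.nanmax(W[k],0),np.nanmin(W[k],0), [a.mean() for a in np.nonzero(k)[::-1]])
# cheeks/rails profile
s=load('side0'); S=cloud(s)
for n,uv in (('knob',(293,231)),('btn',(208,170)),('sk',(225,180))): print(n,S[uv[1],uv[0]])
E
python3 - <<'E'
import cv2,numpy as np
a=cv2.imread('pics/top0.png')[100:250,300:400];b=cv2.imread('pics/side0.png')[195:295,250:450]
a=cv2.resize(a,None,fx=4,fy=4,interpolation=2);b=cv2.resize(b,(400,200),interpolation=2)
b=cv2.copyMakeBorder(b,0,400,0,0,0)
cv2.imwrite('pics/crop1.png',np.hstack([a,b]))
E
```

```text
cell (((757.6189575195312, -230.13973999023438), (89.878173828125, 101.25984954833984), 76.7435073852539), np.float64(0.04705747719921695), np.int64(872))
plate (((684.4962768554688, -220.9642333984375), (230.7118377685547, 339.3340148925781), 89.01112365722656), np.float64(0.02425400323538567), np.int64(2751))
knob [ 0.47966564 -0.17053594  0.124     ] [ 0.47934511 -0.16493667  0.16128991]
125 [ 0.481364   -0.16301415  0.15564749] [ 0.50802926 -0.14705584  0.16586566] [ 0.46539871 -0.18076585  0.13167816] [np.float64(337.008), np.float64(226.28)]
sparek [0.47381508 0.16806672 0.124     ] [0.47374727 0.16466223 0.14510178]
122 [0.47459925 0.16682239 0.13545521] [0.50272155 0.18340554 0.1451331 ] [0.45680175 0.15236154 0.11021709] [np.float64(218.78688524590163), np.float64(226.71311475409837)]
btn [0.52190252 0.38648705 0.052     ] [0.52172265 0.38511384 0.05604167]
96 [0.52411667 0.38897464 0.05174885] [0.54030236 0.40532647 0.05796675] [0.50965997 0.3739168  0.04591492] [np.float64(150.22916666666666), np.float64(209.26041666666666)]
knob [ 0.47387239 -0.1798793   0.15622833]
btn [0.51625702 0.37482349 0.05271583]
sk [0.46944851 0.15288424 0.13323458]
```

View pics/crop1.png

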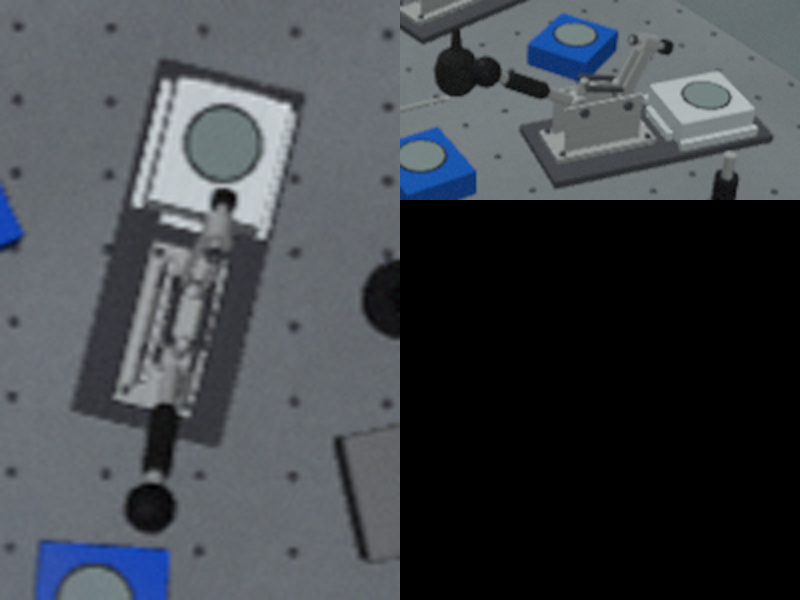

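```bash
cat >> h.py <<'E'
yaw=np.radians(-13.4)
def step(o,target,yawt=None):
    """tool-axis shift (in 25 mm units) to the target from observed pose"""
    from scipy.spatial.transform import Rotation as Ro
    q=o['orientation']; R=Ro.from_quat([q[1],q[2],q[3],q[0]])
    return (R.inv().apply(np.array(target)-o['ee_pos'])/.025).round(2)
E
python3 - <<'E'
from h import *
c=load('top0'); s=load('side0')
P=[world(c,300+u/4-.4,100+v/4-.4,.012)[:2] for u,v in((160,60),(305,95),(220,445),(72,408))]
P=np.array(P); print(P.round(4)); e=(P[0]+P[1]-P[2]-P[3])/2; print('len',np.linalg.norm(e),'w',np.linalg.norm(P[0]-P[1]),'yaw',np.degrees(np.arctan2(e[1],e[0])))
ctr=P.mean(0); d=e/np.linalg.norm(e); print('origin',ctr-d*.096)
print('knob top',world(c,337.1,226.4,.147), 'side',world(s,250+487/4*1-0+0 if 0 else 250+(487-400)/2-.2,195+71/2-.2,.147))
C=np.array([.7576,-.2301]); print('origin from cell',C-.169*d)
# button in both images
im=c['image'].astype(int)
print(world(c,150.6,209.6,.052))
for n,cc,(u,v) in(('t',c,(151,210)),('s',s,(208,170))):
    x=cc['image'][v-14:v+15,u-14:u+15]; W=cloud(cc)[v-14:v+15,u-14:u+15]
    k=(x.max(-1)<60)&(W[...,2]>.046); vv,uu=np.nonzero(k); print(n,k.sum(),uu.mean()+u-14,vv.mean()+v-14,world(cc,uu.mean()+u-14,vv.mean()+v-14,.051))
    b=(abs(W[...,2]-.03)<.004); print(cv2.minAreaRect((W[b][:,:2]*1000).astype(np.float32)))
    if n=='t': cv2.imwrite('pics/btn.png',cv2.resize(x[...,::-1],None,fx=14,fy=14,interpolation=2))
E
```

```text
[[ 0.8398 -0.189 ]
 [ 0.8138 -0.3054]
 [ 0.5324 -0.2393]
 [ 0.5596 -0.1221]]
len 0.28857732775265843 w 0.11927811031604672 yaw -13.323885690878527
origin [ 0.59299086 -0.19184142]
knob top [ 0.48109775 -0.16454864  0.147     ] side [ 0.48345593 -0.16628111  0.147     ]
origin from cell [ 0.59314899 -0.19115303]
[0.5230933  0.38773686 0.052     ]
t 94 150.2659574468085 209.22340425531914 [0.52426329 0.38912714 0.051     ]
((522.801513671875, 390.75750732421875), (89.68087768554688, 70.03411865234375), 11.747340202331543)
s 91 213.65934065934067 173.1098901098901 [0.52355809 0.34979181 0.051     ]
((524.8048706054688, 386.3818054199219), (93.97223663330078, 72.29036712646484), 7.6562113761901855)
```

View pics/btn.png

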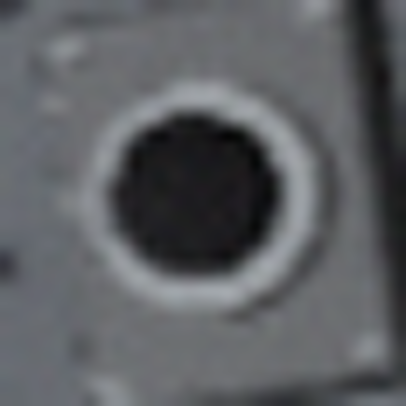

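The button is a black disc centred in that crop at (194,192), full-image (150.4,209.2). That puts it at (0.524,0.389). The plate and the cell agree on the work nest origin, (0.593,-0.1915), with yaw -13.35°, and the work knob is at (0.4815,-0.165,0.146).

Emit:
step_arm(
  deltas=[
    {"translation":[0,0,-0.5],"delta_rot":[0,0,-0.675],"fingers":1},
    {"translation":[-0.66,-0.96,0],"delta_rot":[0,0,0],"fingers":1},
    {"translation":[-0.66,-0.96,0],"delta_rot":[0,0,0],"fingers":1},
    {"translation":[-0.66,-0.96,0],"delta_rot":[0,0,0],"fingers":1},
    {"translation":[-0.66,-0.96,0],"delta_rot":[0,0,0],"fingers":1},
    {"translation":[-0.66,-0.96,0],"delta_rot":[0,0,0],"fingers":1},
    {"translation":[-0.66,-0.96,0],"delta_rot":[0,0,0],"fingers":1},
    {"translation":[-0.66,-0.96,0],"delta_rot":[0,0,0],"fingers":1},
  ],
  grip_force=25,
)

```text
t: 1.1
ee_pos: [0.2606, 0.4051, 0.2346]
orientation: [-0.0, 0.116, 0.993, -0.0]
wrist_force: [-0.6, -0.3, -0.3]
width: 0.0873
grasp_force: 0.0
```

Emit:
step_arm(
  deltas=[
    {"translation":[-0.66,-0.96,0],"fingers":1},
    {"translation":[-0.66,-0.96,0],"fingers":1},
    {"translation":[-0.66,-0.96,0],"fingers":1},
    {"translation":[-0.66,-0.96,0],"fingers":1},
    {"translation":[-0.66,-0.96,0],"fingers":1},
    {"translation":[-0.66,-0.96,0],"fingers":1},
    {"translation":[-0.66,-0.96,0],"fingers":1},
    {"translation":[-0.66,-0.96,0],"fingers":1},
  ],
)

```text
schema error: expected keys translation, delta_rot, fingers
```

Emit:
step_arm(
  deltas=[
    {"translation":[-0.66,-0.96,0],"fingers":1},
    {"translation":[-0.66,-0.96,0],"fingers":1},
    {"translation":[-0.66,-0.96,0],"fingers":1},
    {"translation":[-0.66,-0.96,0],"fingers":1},
    {"translation":[-0.66,-0.96,0],"fingers":1},
    {"translation":[-0.66,-0.96,0],"fingers":1},
    {"translation":[-0.66,-0.96,0],"fingers":1},
    {"translation":[-0.66,-0.96,0],"fingers":1},
  ],
)

```text
schema error: expected keys translation, delta_rot, fingers
```

```bash
python3 - <<'E'
from h import *
o=sensors.observe(); print(o['t'],o['ee_pos'],o['orientation'],o['joints'].round(3)); print(step(o,[.4815,-.165,.127]))
E
```

```text
1.1 [0.26056946 0.40510112 0.23458044] [-2.00476813e-04  1.16225910e-01  9.93222722e-01 -3.48713523e-04] [ 0.835 -0.137  1.873 -0.     1.407 -0.502]
[-13.86 -20.14   4.31]
```

All keys are needed in each row.

Emit:
step_arm(
  deltas=[
    {"translation":[-0.66,-0.96,0],"delta_rot":[0,0,0],"fingers":1},
    {"translation":[-0.66,-0.96,0],"delta_rot":[0,0,0],"fingers":1},
    {"translation":[-0.66,-0.96,0],"delta_rot":[0,0,0],"fingers":1},
    {"translation":[-0.66,-0.96,0],"delta_rot":[0,0,0],"fingers":1},
    {"translation":[-0.66,-0.96,0],"delta_rot":[0,0,0],"fingers":1},
    {"translation":[-0.66,-0.96,0],"delta_rot":[0,0,0],"fingers":1},
    {"translation":[-0.66,-0.96,0],"delta_rot":[0,0,0],"fingers":1},
    {"translation":[-0.66,-0.96,0],"delta_rot":[0,0,0],"fingers":1},
  ],
)

```text
t: 2.1
ee_pos: [0.3446, 0.188, 0.2347]
orientation: [-0.0, 0.116, 0.993, -0.0]
wrist_force: [1.5, -0.0, 0.5]
width: 0.0872
grasp_force: 0.0
```

Emit:
step_arm(
  deltas=[
    {"translation":[-0.66,-0.96,0],"delta_rot":[0,0,0],"fingers":1},
    {"translation":[-0.66,-0.96,0],"delta_rot":[0,0,0],"fingers":1},
    {"translation":[-0.66,-0.96,0],"delta_rot":[0,0,0],"fingers":1},
    {"translation":[-0.66,-0.96,0],"delta_rot":[0,0,0],"fingers":1},
    {"translation":[-0.66,-0.96,0],"delta_rot":[0,0,0],"fingers":1},
    {"translation":[-0.66,-0.96,0],"delta_rot":[0,0,0],"fingers":1},
    {"translation":[-0.66,-0.96,0],"delta_rot":[0,0,0],"fingers":1},
    {"translation":[-0.66,-0.96,0],"delta_rot":[0,0,0],"fingers":1},
  ],
)

```text
t: 3.1
ee_pos: [0.4287, -0.0293, 0.2347]
orientation: [-0.0, 0.116, 0.993, 0.0]
wrist_force: [0.6, -0.3, -0.8]
width: 0.0868
grasp_force: 0.0
```

```bash
python3 - <<'E'
from h import *
o=sensors.observe(); print(o['t'],o['ee_pos'],o['orientation'],o['joints'].round(3)); print(step(o,[.4815,-.165,.127]))
E
```

```text
3.1 [ 0.42866922 -0.02925468  0.23469474] [-2.60026589e-04  1.16355759e-01  9.93207564e-01  6.43779472e-05] [-0.252 -0.276  1.989  0.     1.429 -1.59 ]
[-3.31 -4.79  4.31]
```

Emit:
step_arm(
  deltas=[
    {"translation":[-0.66,-0.96,0],"delta_rot":[0,0,0],"fingers":1},
    {"translation":[-0.66,-0.96,0],"delta_rot":[0,0,0],"fingers":1},
    {"translation":[-0.66,-0.96,0],"delta_rot":[0,0,0],"fingers":1},
    {"translation":[-0.66,-0.96,0],"delta_rot":[0,0,0],"fingers":1},
    {"translation":[-0.66,-0.96,0],"delta_rot":[0,0,0],"fingers":1},
    {"translation":[0,0,0.8],"delta_rot":[0,0,0],"fingers":1},
    {"translation":[0,0,0.8],"delta_rot":[0,0,0],"fingers":1},
    {"translation":[0,0,0],"delta_rot":[0,0,0],"fingers":1},
  ],
)

```text
t: 4.1
ee_pos: [0.4798, -0.1635, 0.1929]
orientation: [-0.002, 0.116, 0.993, 0.001]
wrist_force: [0.5, 0.5, 1.2]
width: 0.0872
grasp_force: 0.0
```

```bash
python3 - <<'E'
from h import *
o=sensors.observe(); print(step(o,[.4815,-.165,.127]))
a=cap('side','side1')['image'][130:300,200:440][...,::-1]; cv2.imwrite('pics/s1c.png',cv2.resize(a,(720,510),interpolation=2))
E
```

```text
[-0.09 -0.04  2.64]
```

View pics/s1c.png

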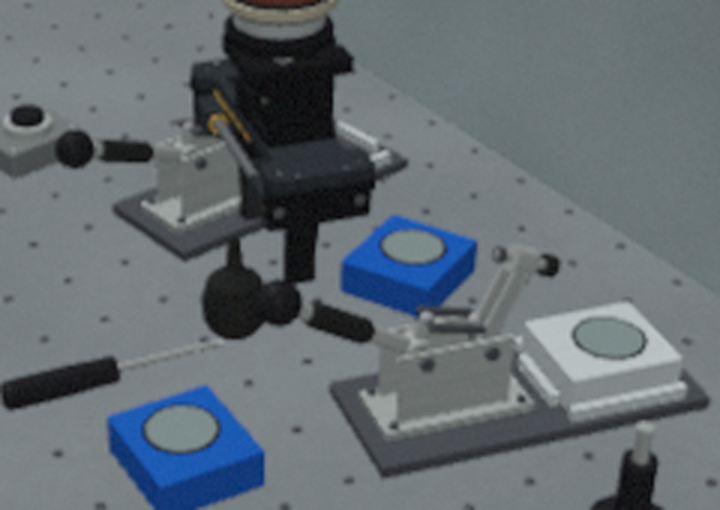

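The gripper sits over the work knob, with the near finger's tip at (297,280) and the knob at (280,302). I'll descend and pinch it.

Emit:
step_arm(
  deltas=[
    {"translation":[-0.1,-0.04,0.8],"delta_rot":[0,0,0],"fingers":1},
    {"translation":[0,0,0.9],"delta_rot":[0,0,0],"fingers":1},
    {"translation":[0,0,0.9],"delta_rot":[0,0,0],"fingers":1},
    {"translation":[0,0,0.04],"delta_rot":[0,0,0],"fingers":0.6},
    {"translation":[0,0,0],"delta_rot":[0,0,0],"fingers":0.3},
    {"translation":[0,0,0],"delta_rot":[0,0,0],"fingers":0.3},
    {"translation":[0,0,0],"delta_rot":[0,0,0],"fingers":0.3},
    {"translation":[0,0,0],"delta_rot":[0,0,0],"fingers":0.3},
  ],
  grip_force=25,
)

```text
t: 5.15
ee_pos: [0.4836, -0.1658, 0.1295]
orientation: [0.0, 0.116, 0.993, -0.0]
wrist_force: [0.2, 0.1, 0.2]
width: 0.0449
grasp_force: 0.0
```

```bash
python3 - <<'E'
from h import *
o=sensors.observe(); print(o['ee_pos'],o['width'],o['grasp_force'],o['wrist_force'])
# nest-frame pos of grasp point
d=np.radians(-13.35); X=np.array([np.cos(d),np.sin(d)])
p=o['ee_pos'][:2]-[.593,-.1915]; print('nest x,y',p@X,p@[-X[1],X[0]],'z',o['ee_pos'][2]+.019)
px=p@X; th=1.2+np.arcsin(px/.135); print(th, .075+.135*np.cos(th-1.2))
a0=th; A=np.concatenate([np.linspace(a0,.95,7),np.linspace(.95,1.42,9)[1:]])
x=.135*np.sin(A-1.2); z=.135*np.cos(A-1.2); print(np.c_[-np.diff(x)/.025,-np.diff(z)/.025].round(2))
E
```

```text
[ 0.48363432 -0.16584045  0.12949774] 0.04487321259787837 0.0 [0.21630615 0.07128482 0.17968084]
nest x,y -0.1123351348005608 -0.000286241838017463 z 0.14849773886377657
0.21709482832731675 0.14987200738152967
[[-0.4  -0.53]
 [-0.46 -0.47]
 [-0.51 -0.41]
 [-0.56 -0.35]
 [-0.6  -0.28]
 [-0.63 -0.2 ]
 [-0.31 -0.07]
 [-0.31 -0.05]
 [-0.32 -0.03]
 [-0.32 -0.01]
 [-0.32  0.  ]
 [-0.32  0.02]
 [-0.31  0.04]
 [-0.31  0.06]]
```

Emit:
step_arm(
  deltas=[
    {"translation":[0.07,0,0.08],"delta_rot":[0,0,0],"fingers":0.3},
    {"translation":[0,0,0],"delta_rot":[0,0,0],"fingers":0.3},
    {"translation":[0,0,0],"delta_rot":[0,0,0],"fingers":0.3},
    {"translation":[0,0,0],"delta_rot":[0,0,0],"fingers":0.3},
    {"translation":[0,0,0],"delta_rot":[0,0,0],"fingers":0.3},
    {"translation":[0,0,0],"delta_rot":[0,0,0],"fingers":0.3},
    {"translation":[0,0,0],"delta_rot":[0,0,0],"fingers":0.3},
    {"translation":[0,0,0],"delta_rot":[0,0,0],"fingers":0.3},
  ],
  grip_force=25,
)

```text
t: 6.15
ee_pos: [0.4818, -0.1648, 0.1268]
orientation: [-0.0, 0.116, 0.993, 0.0]
wrist_force: [3.3, 4.1, -2.3]
width: 0.0344
grasp_force: 25.0
```

Emit:
step_arm(
  deltas=[
    {"translation":[-0.4,0,-0.53],"delta_rot":[0,0,0],"fingers":0.3},
    {"translation":[-0.46,0,-0.47],"delta_rot":[0,0,0],"fingers":0.3},
    {"translation":[-0.51,0,-0.41],"delta_rot":[0,0,0],"fingers":0.3},
    {"translation":[-0.56,0,-0.35],"delta_rot":[0,0,0],"fingers":0.3},
    {"translation":[-0.6,0,-0.28],"delta_rot":[0,0,0],"fingers":0.3},
    {"translation":[-0.63,0,-0.2],"delta_rot":[0,0,0],"fingers":0.3},
    {"translation":[0,0,0],"delta_rot":[0,0,0],"fingers":0.3},
    {"translation":[0,0,0],"delta_rot":[0,0,0],"fingers":0.3},
  ],
)

```text
t: 7.15
ee_pos: [0.5605, -0.1835, 0.1866]
orientation: [0.002, 0.116, 0.993, -0.0]
wrist_force: [-1.0, 6.0, 9.0]
width: 0.0346
grasp_force: 25.0
```

```bash
cat >> h.py <<'E'
def nest():
    o=sensors.observe(); d=np.radians(-13.35); X=np.array([np.cos(d),np.sin(d)]); p=o['ee_pos'][:2]-[.593,-.1915]
    F=o['wrist_force']; x=p@X; z=o['ee_pos'][2]+.019-.075
    print('t',o['t'],'nest x,y,z',x,p@[-X[1],X[0]],z+.075,'r',np.hypot(x,z),'th',1.2+np.arctan2(x,z),'w',o['width'],o['grasp_force'],'F nest',F[:2]@X,F[:2]@[-X[1],X[0]],F[2]); return o,x,z
E
python3 - <<'E'
from h import *
nest()
a=cap('side','side2')['image'][130:300,200:440][...,::-1]; cv2.imwrite('pics/s2c.png',cv2.resize(a,(720,510),interpolation=2))
E
```

```text
t 7.15 nest x,y,z -0.033510677877429756 0.0002564101877344452 0.2056156593198249 r 0.13484589719882994 th 0.948857356169147 w 0.034632032446356875 25.009289706358686 F nest -2.3514073256856425 5.653380790169205 9.041807729519249
```

View pics/s2c.png

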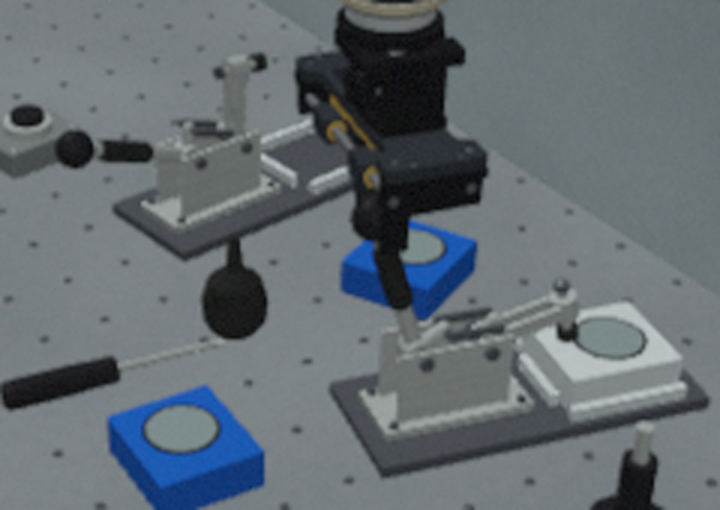

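The clamp has followed: the bar is nearly down over the near rim of the cell, with the pad at (568,330). Now I'll take it over centre.

Emit:
step_arm(
  deltas=[
    {"translation":[-0.31,0,-0.12],"delta_rot":[0,0,0],"fingers":0.3},
    {"translation":[-0.31,0,-0.06],"delta_rot":[0,0,0],"fingers":0.3},
    {"translation":[-0.32,0,-0.03],"delta_rot":[0,0,0],"fingers":0.3},
    {"translation":[-0.32,0,-0.01],"delta_rot":[0,0,0],"fingers":0.3},
    {"translation":[-0.32,0,0],"delta_rot":[0,0,0],"fingers":0.3},
    {"translation":[-0.32,0,0.02],"delta_rot":[0,0,0],"fingers":0.3},
    {"translation":[-0.31,0,0.04],"delta_rot":[0,0,0],"fingers":0.3},
    {"translation":[-0.35,0,0.06],"delta_rot":[0,0,0],"fingers":0.3},
  ],
)

```text
t: 8.2
ee_pos: [0.6237, -0.1985, 0.1898]
orientation: [0.003, 0.116, 0.993, -0.0]
wrist_force: [2.6, 5.2, 8.3]
width: 0.0345
grasp_force: 25.1
```

```bash
python3 -c "
from h import *
nest()"
```

```text
t 8.2 nest x,y,z 0.03150020772333149 0.00023665141351548725 0.20875609266152462 r 0.13741526629414721 th 1.4312903295766415 w 0.03446827714455344 25.068355416879058 F nest 1.3462980631854942 5.651000923563455 8.25707658468798
```

Emit:
step_arm(
  deltas=[
    {"translation":[0,0,0],"delta_rot":[0,0,0],"fingers":1},
    {"translation":[0,0,0],"delta_rot":[0,0,0],"fingers":1},
    {"translation":[0,0,0],"delta_rot":[0,0,0],"fingers":1},
    {"translation":[0,0,0],"delta_rot":[0,0,0],"fingers":1},
    {"translation":[0,0,0],"delta_rot":[0,0,0],"fingers":1},
    {"translation":[0,0,-0.8],"delta_rot":[0,0,0],"fingers":1},
    {"translation":[0,0,-0.8],"delta_rot":[0,0,0],"fingers":1},
    {"translation":[0,0,-0.8],"delta_rot":[0,0,0],"fingers":1},
  ],
)

```text
t: 9.2
ee_pos: [0.6214, -0.1986, 0.2483]
orientation: [0.001, 0.116, 0.993, -0.0]
wrist_force: [0.6, -0.1, 1.1]
width: 0.0866
grasp_force: 0.0
```

```bash
python3 - <<'E'
from h import *
nest()
a=cap('side','side3')['image'][100:300,200:440][...,::-1]; cv2.imwrite('pics/s3c.png',cv2.resize(a,(720,600),interpolation=2))
E
```

```text
t 9.2 nest x,y,z 0.02925228795836005 -0.00033251544096509 0.2672730872569684 r 0.19448556870401618 th 1.3509814879530015 w 0.0866312177104299 0.0 F nest 0.5922257050207136 0.04598052251036149 1.1491515691860406
```

View pics/s3c.png

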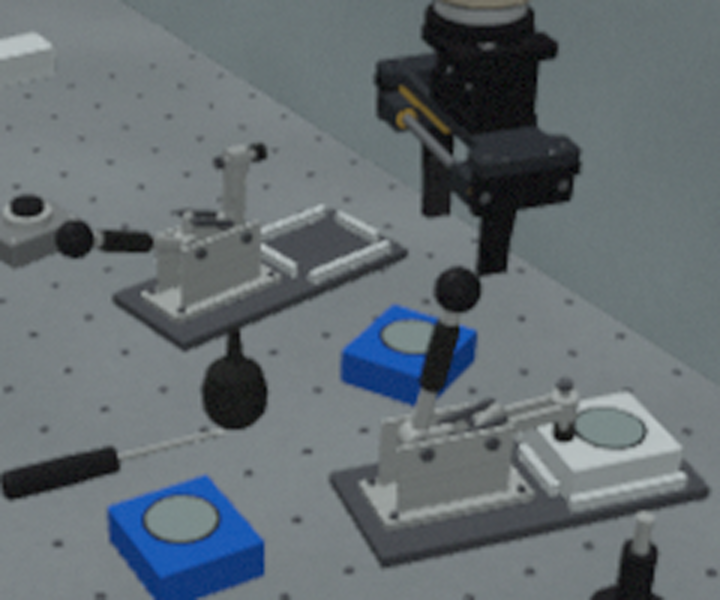

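The handle stands just past upright, with its knob at (457,290), and the pad is on the cell rim. The fingers are clear. I'll check the handle angle from the knob pixel and work out the move to the button.

```bash
python3 - <<'E'
from h import *
s=load('side3'); d=np.radians(-13.35); X=np.array([np.cos(d),np.sin(d)])
f,R,t=cam(s)
for th in (1.3,1.35,1.4):
    a=th-1.2; w=np.r_[np.array([.593,-.1915])+X*.135*np.sin(a),.075+.135*np.cos(a)]; p=R@w+t; print(th,p[0]/p[2]*f+s['cx'],p[1]/p[2]*f+s['cy'])
u,v=352,196; x=s['image'][v-12:v+13,u-12:u+13]; k=x.max(-1)<55; k[:, :]&=True; vv,uu=np.nonzero(k&(np.mgrid[:25,:25][0]<20)); print('knob',(uu.min()+uu.max())/2+u-12,(vv.min())+v-12, np.median(uu)+u-12)
o=sensors.observe(); print(step(o,[.524,.389,.248]))
E
```

```text
1.3 345.96439636622614 197.48088802190426
1.35 348.6594391251541 197.32849891688687
1.4 351.31518243673725 197.30704298547943
knob 354.5 184 354.0
[ 9.27 21.98  0.06]
```

The angle is about 1.40, so the clamp is shut. Now to the button with the fingers closing on the way.

Emit:
step_arm(
  deltas=[
    {"translation":[0,0,-0.4],"delta_rot":[0,0,0],"fingers":1},
    {"translation":[0.4,0.95,0],"delta_rot":[0,0,0],"fingers":1},
    {"translation":[0.4,0.95,0],"delta_rot":[0,0,0],"fingers":1},
    {"translation":[0.4,0.95,0],"delta_rot":[0,0,0],"fingers":1},
    {"translation":[0.4,0.95,0],"delta_rot":[0,0,0],"fingers":0},
    {"translation":[0.4,0.95,0],"delta_rot":[0,0,0],"fingers":0},
    {"translation":[0.4,0.95,0],"delta_rot":[0,0,0],"fingers":0},
    {"translation":[0.4,0.95,0],"delta_rot":[0,0,0],"fingers":0},
  ],
)

```text
t: 10.25
ee_pos: [0.5903, -0.0179, 0.2551]
orientation: [-0.0, 0.116, 0.993, 0.0]
wrist_force: [0.2, -0.7, -0.2]
width: 0.0549
grasp_force: 0.0
```

Emit:
step_arm(
  deltas=[
    {"translation":[0.4,0.95,0],"delta_rot":[0,0,0],"fingers":0},
    {"translation":[0.4,0.95,0],"delta_rot":[0,0,0],"fingers":0},
    {"translation":[0.4,0.95,0],"delta_rot":[0,0,0],"fingers":0},
    {"translation":[0.4,0.95,0],"delta_rot":[0,0,0],"fingers":0},
    {"translation":[0.4,0.95,0],"delta_rot":[0,0,0],"fingers":0},
    {"translation":[0.4,0.95,0],"delta_rot":[0,0,0],"fingers":0},
    {"translation":[0.4,0.95,0],"delta_rot":[0,0,0],"fingers":0},
    {"translation":[0.4,0.95,0],"delta_rot":[0,0,0],"fingers":0},
  ],
)

```text
t: 11.25
ee_pos: [0.5558, 0.1851, 0.2551]
orientation: [-0.0, 0.116, 0.993, -0.0]
wrist_force: [-0.8, -0.7, -0.3]
width: 0.0005
grasp_force: 0.0
```

Emit:
step_arm(
  deltas=[
    {"translation":[0.4,0.95,0],"delta_rot":[0,0,0],"fingers":0},
    {"translation":[0.4,0.95,0],"delta_rot":[0,0,0],"fingers":0},
    {"translation":[0.4,0.95,0],"delta_rot":[0,0,0],"fingers":0},
    {"translation":[0.4,0.95,0],"delta_rot":[0,0,0],"fingers":0},
    {"translation":[0.4,0.95,0],"delta_rot":[0,0,0],"fingers":0},
    {"translation":[0.4,0.95,0],"delta_rot":[0,0,0],"fingers":0},
    {"translation":[0.4,0.95,0],"delta_rot":[0,0,0],"fingers":0},
    {"translation":[0.2,0.6,0],"delta_rot":[0,0,0],"fingers":0},
  ],
)

```text
t: 12.25
ee_pos: [0.5244, 0.3785, 0.2552]
orientation: [-0.0, 0.115, 0.993, -0.0]
wrist_force: [0.4, 0.8, -0.4]
width: 0.0005
grasp_force: 0.0
```

```bash
python3 -c "
from h import *
o=sensors.observe(); print(o['t'],o['ee_pos'],o['orientation'],o['width'],step(o,[.524,.389,.052]))"
```

```text
12.25 [0.52437343 0.37853195 0.25516006] [-3.84427065e-04  1.15240340e-01  9.93337550e-01 -1.66351730e-04] 0.0004504228552481453 [0.1  0.41 8.13]
```

Emit:
step_arm(
  deltas=[
    {"translation":[0.1,0.41,1],"delta_rot":[0,0,0],"fingers":0},
    {"translation":[0,0,1],"delta_rot":[0,0,0],"fingers":0},
    {"translation":[0,0,1],"delta_rot":[0,0,0],"fingers":0},
    {"translation":[0,0,1],"delta_rot":[0,0,0],"fingers":0},
    {"translation":[0,0,1],"delta_rot":[0,0,0],"fingers":0},
    {"translation":[0,0,1],"delta_rot":[0,0,0],"fingers":0},
    {"translation":[0,0,1],"delta_rot":[0,0,0],"fingers":0},
    {"translation":[0,0,0.7],"delta_rot":[0,0,0],"fingers":0},
  ],
)

```text
t: 13.25
ee_pos: [0.525, 0.3871, 0.0615]
orientation: [-0.001, 0.116, 0.993, -0.001]
wrist_force: [0.3, -0.2, -0.2]
width: 0.0006
grasp_force: 0.0
```

```bash
python3 - <<'E'
from h import *
o=sensors.observe(); print(o['ee_pos'],step(o,[.524,.389,.052]))
a=cap('side','side4')['image'][100:240,120:400][...,::-1]; cv2.imwrite('pics/s4c.png',cv2.resize(a,(780,390),interpolation=2))
E
```

```text
[0.5249593  0.38706046 0.06146266] [0.05 0.07 0.38]
```

View pics/s4c.png

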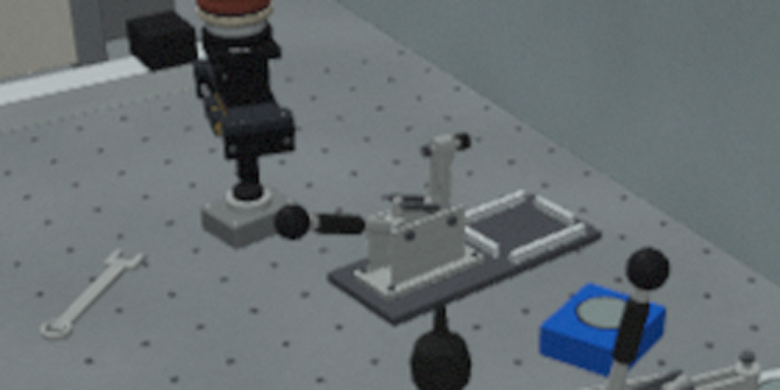

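The fingertips are centred on the button at (249,190) and the work handle is still over centre. I'll press.

Emit:
step_arm(
  deltas=[
    {"translation":[0.05,0.05,0.3],"delta_rot":[0,0,0],"fingers":0},
    {"translation":[0,0,0.15],"delta_rot":[0,0,0],"fingers":0},
    {"translation":[0,0,0.1],"delta_rot":[0,0,0],"fingers":0},
    {"translation":[0,0,0.06],"delta_rot":[0,0,0],"fingers":0},
    {"translation":[0,0,0],"delta_rot":[0,0,0],"fingers":0},
    {"translation":[0,0,0],"delta_rot":[0,0,0],"fingers":0},
    {"translation":[0,0,0],"delta_rot":[0,0,0],"fingers":0},
    {"translation":[0,0,0],"delta_rot":[0,0,0],"fingers":0},
  ],
)

```text
t: 14.3
ee_pos: [0.5255, 0.389, 0.0482]
orientation: [0.0, 0.116, 0.993, 0.0]
wrist_force: [-0.8, 3.0, 3.7]
width: 0.0003
grasp_force: 1.9
```

Emit:
step_arm(
  deltas=[
    {"translation":[0,0,0.06],"delta_rot":[0,0,0],"fingers":0},
    {"translation":[0,0,0.06],"delta_rot":[0,0,0],"fingers":0},
    {"translation":[0,0,0.04],"delta_rot":[0,0,0],"fingers":0},
    {"translation":[0,0,0],"delta_rot":[0,0,0],"fingers":0},
    {"translation":[0,0,0],"delta_rot":[0,0,0],"fingers":0},
    {"translation":[0,0,0],"delta_rot":[0,0,0],"fingers":0},
    {"translation":[0,0,0],"delta_rot":[0,0,0],"fingers":0},
    {"translation":[0,0,0],"delta_rot":[0,0,0],"fingers":0},
  ],
)

```text
t: 15.3
ee_pos: [0.5256, 0.3891, 0.0462]
orientation: [0.0, 0.116, 0.993, 0.0]
wrist_force: [-6.5, -0.5, 17.1]
width: 0.0002
grasp_force: 8.4
```

The button hit bottom: 17 N at z=46 mm. Rise and go back to the knob.

Emit:
step_arm(
  deltas=[
    {"translation":[0,0,-0.6],"delta_rot":[0,0,0],"fingers":0},
    {"translation":[0,0,-1],"delta_rot":[0,0,0],"fingers":0},
    {"translation":[0,0,-1],"delta_rot":[0,0,0],"fingers":0},
    {"translation":[0,0,-1],"delta_rot":[0,0,0],"fingers":0},
    {"translation":[0,0,-1],"delta_rot":[0,0,0],"fingers":0.5},
    {"translation":[0,0,-1],"delta_rot":[0,0,0],"fingers":1},
    {"translation":[0,0,-1],"delta_rot":[0,0,0],"fingers":1},
    {"translation":[0,0,-1],"delta_rot":[0,0,0],"fingers":1},
  ],
)

```text
t: 16.3
ee_pos: [0.5249, 0.3877, 0.2336]
orientation: [-0.0, 0.117, 0.993, -0.001]
wrist_force: [-0.4, -0.2, 1.0]
width: 0.0327
grasp_force: 0.0
```

```bash
python3 -c "
from h import *
o=sensors.observe(); print(o['t'],o['ee_pos'],o['orientation'],o['width'],o['wrist_force'],step(o,[.6191,-.1977,.26]))"
```

```text
16.3 [0.52492152 0.38765782 0.23363965] [-4.85484954e-04  1.16533540e-01  9.93186127e-01 -1.00756378e-03] 0.032724557481320846 [-0.39158021 -0.21022495  1.02281567] [ -9.08 -21.91  -1.01]
```

Emit:
step_arm(
  deltas=[
    {"translation":[-0.38,-0.91,-0.5],"delta_rot":[0,0,0],"fingers":1},
    {"translation":[-0.38,-0.91,-0.5],"delta_rot":[0,0,0],"fingers":1},
    {"translation":[-0.38,-0.91,0],"delta_rot":[0,0,0],"fingers":1},
    {"translation":[-0.38,-0.91,0],"delta_rot":[0,0,0],"fingers":1},
    {"translation":[-0.38,-0.91,0],"delta_rot":[0,0,0],"fingers":1},
    {"translation":[-0.38,-0.91,0],"delta_rot":[0,0,0],"fingers":1},
    {"translation":[-0.38,-0.91,0],"delta_rot":[0,0,0],"fingers":1},
    {"translation":[-0.38,-0.91,0],"delta_rot":[0,0,0],"fingers":1},
  ],
)

```text
t: 17.3
ee_pos: [0.5566, 0.1911, 0.2579]
orientation: [-0.001, 0.117, 0.993, -0.001]
wrist_force: [-0.1, 0.2, 0.3]
width: 0.0868
grasp_force: 0.0
```

Emit:
step_arm(
  deltas=[
    {"translation":[-0.38,-0.91,0],"delta_rot":[0,0,0],"fingers":1},
    {"translation":[-0.38,-0.91,0],"delta_rot":[0,0,0],"fingers":1},
    {"translation":[-0.38,-0.91,0],"delta_rot":[0,0,0],"fingers":1},
    {"translation":[-0.38,-0.91,0],"delta_rot":[0,0,0],"fingers":1},
    {"translation":[-0.38,-0.91,0],"delta_rot":[0,0,0],"fingers":1},
    {"translation":[-0.38,-0.91,0],"delta_rot":[0,0,0],"fingers":1},
    {"translation":[-0.38,-0.91,0],"delta_rot":[0,0,0],"fingers":1},
    {"translation":[-0.38,-0.91,0],"delta_rot":[0,0,0],"fingers":1},
  ],
)

```text
t: 18.3
ee_pos: [0.5878, -0.0033, 0.2579]
orientation: [-0.001, 0.117, 0.993, -0.0]
wrist_force: [0.3, 0.2, -0.1]
width: 0.0869
grasp_force: 0.0
```

Emit:
step_arm(
  deltas=[
    {"translation":[-0.38,-0.91,0],"delta_rot":[0,0,0],"fingers":1},
    {"translation":[-0.38,-0.91,0],"delta_rot":[0,0,0],"fingers":1},
    {"translation":[-0.38,-0.91,0],"delta_rot":[0,0,0],"fingers":1},
    {"translation":[-0.38,-0.91,0],"delta_rot":[0,0,0],"fingers":1},
    {"translation":[-0.38,-0.91,0],"delta_rot":[0,0,0],"fingers":1},
    {"translation":[-0.38,-0.91,0],"delta_rot":[0,0,0],"fingers":1},
    {"translation":[-0.38,-0.91,0],"delta_rot":[0,0,0],"fingers":1},
    {"translation":[-0.38,-0.91,0],"delta_rot":[0,0,0],"fingers":1},
  ],
)

```text
t: 19.3
ee_pos: [0.6211, -0.1969, 0.2587]
orientation: [-0.0, 0.116, 0.993, 0.0]
wrist_force: [0.6, -0.2, -0.2]
width: 0.0865
grasp_force: 0.0
```

```bash
python3 -c "
from h import *
o=sensors.observe(); print(o['t'],o['ee_pos'],o['orientation'],o['width'],o['wrist_force'],step(o,[.6191,-.1977,.1885]))"
```

```text
19.3 [ 0.62107685 -0.19685027  0.25873126] [-2.79679766e-05  1.16243661e-01  9.93220726e-01  1.56592082e-05] 0.08652949830260206 [ 0.57087299 -0.22592956 -0.19074379] [ 0.07 -0.05  2.81]
```

Emit:
step_arm(
  deltas=[
    {"translation":[0.07,-0.05,0.95],"delta_rot":[0,0,0],"fingers":1},
    {"translation":[0,0,0.95],"delta_rot":[0,0,0],"fingers":1},
    {"translation":[0,0,0.9],"delta_rot":[0,0,0],"fingers":0.7},
    {"translation":[0,0,0],"delta_rot":[0,0,0],"fingers":0.3},
    {"translation":[0,0,0],"delta_rot":[0,0,0],"fingers":0.3},
    {"translation":[0,0,0],"delta_rot":[0,0,0],"fingers":0.3},
    {"translation":[0,0,0],"delta_rot":[0,0,0],"fingers":0.3},
    {"translation":[0,0,0],"delta_rot":[0,0,0],"fingers":0.3},
  ],
  grip_force=25,
)

```text
t: 20.3
ee_pos: [0.6189, -0.1971, 0.1895]
orientation: [0.0, 0.116, 0.993, -0.001]
wrist_force: [-2.5, -10.9, 0.1]
width: 0.035
grasp_force: 14.6
```

Emit:
step_arm(
  deltas=[
    {"translation":[0,0,0],"delta_rot":[0,0,0],"fingers":0.3},
    {"translation":[0,0,0],"delta_rot":[0,0,0],"fingers":0.3},
    {"translation":[0,0,0],"delta_rot":[0,0,0],"fingers":0.3},
    {"translation":[0,0,0],"delta_rot":[0,0,0],"fingers":0.3},
    {"translation":[0,0,0],"delta_rot":[0,0,0],"fingers":0.3},
    {"translation":[0,0,0],"delta_rot":[0,0,0],"fingers":0.3},
    {"translation":[0,0,0],"delta_rot":[0,0,0],"fingers":0.3},
    {"translation":[0,0,0],"delta_rot":[0,0,0],"fingers":0.3},
  ],
)

```text
t: 21.3
ee_pos: [0.6189, -0.1972, 0.1895]
orientation: [0.0, 0.117, 0.993, -0.001]
wrist_force: [-2.5, -4.8, 3.1]
width: 0.0345
grasp_force: 25.0
```

```bash
python3 - <<'E'
from h import *
o,x,z=nest()
a0=1.2+np.arctan2(x,z); A=np.concatenate([np.linspace(a0,.9,9),np.linspace(.9,-.02,10)[1:]]); r=np.linspace(np.hypot(x,z),.135,len(A))
x=r*np.sin(A-1.2); z=r*np.cos(A-1.2); print(np.c_[-np.diff(x)/.025,-np.diff(z)/.025].round(2))
E
```

```text
t 21.3 nest x,y,z 0.02653739930590866 0.00044611767864177244 0.20848561984290742 r 0.13609792161075215 th 1.3962447490927028 w 0.03451423894437254 24.98773972503841 F nest -1.325012937556529 -5.209010178470432 3.0946890527710478
[[ 0.33 -0.05]
 [ 0.34 -0.03]
 [ 0.34 -0.01]
 [ 0.34  0.01]
 [ 0.34  0.03]
 [ 0.33  0.05]
 [ 0.33  0.07]
 [ 0.32  0.09]
 [ 0.52  0.19]
 [ 0.5   0.24]
 [ 0.47  0.29]
 [ 0.44  0.34]
 [ 0.4   0.38]
 [ 0.36  0.42]
 [ 0.31  0.46]
 [ 0.26  0.48]
 [ 0.21  0.51]]
```

Emit:
step_arm(
  deltas=[
    {"translation":[0.33,0,-0.05],"delta_rot":[0,0,0],"fingers":0.3},
    {"translation":[0.34,0,-0.03],"delta_rot":[0,0,0],"fingers":0.3},
    {"translation":[0.34,0,-0.01],"delta_rot":[0,0,0],"fingers":0.3},
    {"translation":[0.34,0,0.01],"delta_rot":[0,0,0],"fingers":0.3},
    {"translation":[0.34,0,0.03],"delta_rot":[0,0,0],"fingers":0.3},
    {"translation":[0.33,0,0.05],"delta_rot":[0,0,0],"fingers":0.3},
    {"translation":[0.33,0,0.07],"delta_rot":[0,0,0],"fingers":0.3},
    {"translation":[0.32,0,0.09],"delta_rot":[0,0,0],"fingers":0.3},
  ],
)

```text
t: 22.3
ee_pos: [0.5545, -0.1819, 0.186]
orientation: [0.002, 0.116, 0.993, -0.001]
wrist_force: [0.2, -6.7, 2.9]
width: 0.0346
grasp_force: 25.0
```

```bash
python3 - <<'E'
from h import *
o,x,z=nest()
a0=1.2+np.arctan2(x,z); A=np.linspace(a0,-.02,11); r=np.linspace(np.hypot(x,z),.136,len(A))
x=r*np.sin(A-1.2); z=r*np.cos(A-1.2); print(np.c_[-np.diff(x)/.025,-np.diff(z)/.025].round(2))
E
```

```text
t 22.3 nest x,y,z -0.03962903816929539 0.0004582352765120805 0.20504932062017062 r 0.13595325100927672 th 0.9042156962569611 w 0.03461374929940044 25.031536077149212 F nest 1.7522805769665952 -6.511940734215766 2.9172280986279238
[[0.47 0.17]
 [0.46 0.21]
 [0.43 0.25]
 [0.41 0.29]
 [0.38 0.33]
 [0.35 0.36]
 [0.31 0.39]
 [0.28 0.42]
 [0.24 0.44]
 [0.19 0.46]]
```

Emit:
step_arm(
  deltas=[
    {"translation":[0.47,0,0.17],"delta_rot":[0,0,0],"fingers":0.3},
    {"translation":[0.46,0,0.21],"delta_rot":[0,0,0],"fingers":0.3},
    {"translation":[0.43,0,0.25],"delta_rot":[0,0,0],"fingers":0.3},
    {"translation":[0.41,0,0.29],"delta_rot":[0,0,0],"fingers":0.3},
    {"translation":[0.38,0,0.33],"delta_rot":[0,0,0],"fingers":0.3},
    {"translation":[0.35,0,0.36],"delta_rot":[0,0,0],"fingers":0.3},
    {"translation":[0.31,0,0.39],"delta_rot":[0,0,0],"fingers":0.3},
    {"translation":[0.28,0,0.42],"delta_rot":[0,0,0],"fingers":0.3},
  ],
)

```text
t: 23.3
ee_pos: [0.4789, -0.1639, 0.1248]
orientation: [0.001, 0.116, 0.993, -0.001]
wrist_force: [-0.0, -6.1, 0.3]
width: 0.0347
grasp_force: 25.0
```

```bash
python3 -c "
from h import *
nest()"
```

```text
t 23.3 nest x,y,z -0.1173466066777697 0.0005292507930265213 0.14379707294404054 r 0.13602670085117413 th 0.15946817138206715 w 0.0347400018540099 25.033618044108152 F nest 1.3926415954781877 -5.903890978122495 0.29615115426715843
```

Emit:
step_arm(
  deltas=[
    {"translation":[0.2,0,0.38],"delta_rot":[0,0,0],"fingers":0.3},
    {"translation":[0.18,0,0.4],"delta_rot":[0,0,0],"fingers":0.3},
    {"translation":[0.04,0,0.1],"delta_rot":[0,0,0],"fingers":0.3},
    {"translation":[0,0,0],"delta_rot":[0,0,0],"fingers":0.3},
    {"translation":[0,0,0],"delta_rot":[0,0,0],"fingers":0.3},
    {"translation":[0,0,0],"delta_rot":[0,0,0],"fingers":0.3},
    {"translation":[0,0,0],"delta_rot":[0,0,0],"fingers":0.3},
    {"translation":[0,0,0],"delta_rot":[0,0,0],"fingers":0.3},
  ],
)

```text
t: 24.3
ee_pos: [0.4692, -0.1616, 0.1039]
orientation: [0.001, 0.116, 0.993, -0.001]
wrist_force: [-3.6, -5.4, 7.7]
width: 0.0343
grasp_force: 25.1
```

```bash
python3 -c "
from h import *
nest()"
```

```text
t 24.3 nest x,y,z -0.12735727977399816 0.0005184380208169356 0.12289130122561309 r 0.13606415194501031 th -0.011115083687482485 w 0.034319064537246834 25.05888808518648 F nest -2.220318701523221 -6.062542570909354 7.6565671726557785
```

At the open stop, with the stop's reaction felt at 7.7 N. Release and rise.

Emit:
step_arm(
  deltas=[
    {"translation":[0,0,0],"delta_rot":[0,0,0],"fingers":1},
    {"translation":[0,0,0],"delta_rot":[0,0,0],"fingers":1},
    {"translation":[0,0,0],"delta_rot":[0,0,0],"fingers":1},
    {"translation":[0,0,0],"delta_rot":[0,0,0],"fingers":1},
    {"translation":[0,0,0],"delta_rot":[0,0,0],"fingers":1},
    {"translation":[0,0,0],"delta_rot":[0,0,0],"fingers":1},
    {"translation":[0,0,-0.8],"delta_rot":[0,0,0],"fingers":1},
    {"translation":[0,0,-0.8],"delta_rot":[0,0,0],"fingers":1},
  ],
)

```text
t: 25.3
ee_pos: [0.4682, -0.1602, 0.1424]
orientation: [-0.0, 0.116, 0.993, 0.0]
wrist_force: [1.0, -0.6, 0.4]
width: 0.0868
grasp_force: 0.0
```

Emit:
step_arm(
  deltas=[
    {"translation":[0,0,-1],"delta_rot":[0,0,0],"fingers":1},
    {"translation":[0,0,-1],"delta_rot":[0,0,0],"fingers":1},
    {"translation":[0,0,-1],"delta_rot":[0,0,0],"fingers":1},
    {"translation":[0,0,-1],"delta_rot":[0,0,0],"fingers":1},
    {"translation":[0,0,0],"delta_rot":[0,0,0],"fingers":1},
    {"translation":[0,0,0],"delta_rot":[0,0,0],"fingers":1},
    {"translation":[0,0,0],"delta_rot":[0,0,0],"fingers":1},
    {"translation":[0,0,0],"delta_rot":[0,0,0],"fingers":1},
  ],
)

```text
t: 26.3
ee_pos: [0.468, -0.1601, 0.2412]
orientation: [-0.001, 0.116, 0.993, 0.0]
wrist_force: [0.5, 0.5, 0.0]
width: 0.0869
grasp_force: 0.0
```

```bash
python3 - <<'E'
from h import *
nest()
s=cap('side','side5'); cv2.imwrite('pics/s5c.png',cv2.resize(s['image'][130:330,180:450][...,::-1],(800,592),interpolation=2))
f,R,t=cam(s); d=np.radians(-13.35); X=np.array([np.cos(d),np.sin(d)])
for th in (0,.1,.2):
    a=th-1.2; w=np.r_[np.array([.593,-.1915])+X*.135*np.sin(a),.075+.135*np.cos(a)]; p=R@w+t; print(th,(p[0]/p[2]*f+s['cx']-180)*2.963,(p[1]/p[2]*f+s['cy']-130)*2.96)
E
```

```text
t 26.3 nest x,y,z -0.1288196945744142 0.001661336427192399 0.2602219844678813 r 0.22561404486526412 th 0.5923085483993078 w 0.08687726855603459 0.0 F nest 0.3589507432401924 0.5566308430765431 0.04294754818123885
0 318.66160724148847 324.3120181191762
0.1 325.522187381381 309.82974837882074
0.2 333.92018072906325 295.61692295073306
```

View pics/s5c.png

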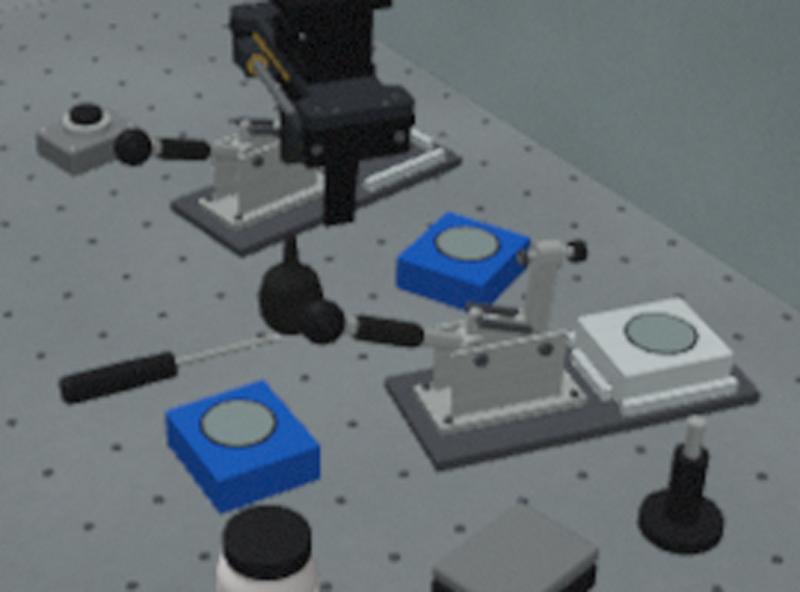

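The work knob is at (321,322), which matches an angle of about 0.02. The bar is up, the cell is seated, the button is up at (86,112), and the gripper is clear, so I'll hand in.

```bash
python3 -c "
from plant import job
print(job.finish_job())"
```

```text
the job is handed in; nothing more can be done
None
```

I clamped the cell, pressed the trigger to its stop while it was clamped, swung the handle back to its open stop and handed the job in at about 26 s; the last picture shows the cell seated and the gripper clear, but the hand-in returned no verdict.

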